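Clear a jammed bottle from the feed chute

TASK

A bottle of the wrong, taller kind is jammed against the height gauge bar of the bottle feed chute and holds up the three small bottles behind it. Lift it up out of the chute, keep it upright and set it down standing, without dropping it, in the nearer red tray, the one to the right of the chute. Then push the three small bottles along the chute, under the bar, until the first one rests against the end stop and the row is closed up behind it; slide them, do not lift or topple any, and leave the other things on the bench alone.

Things in the scene. Friction and masses are not known exactly. Their poses are not given: they have to be found in the camera images.
- chute: Bench feed chute, fixed to the bench: a level white floor 78 mm wide, 330 mm long (y from -176 to +154 mm), its surface 10 mm above the origin, between two aluminium guide rails (8 mm thick, tops 34 mm above the origin), lane 46 mm wide, centred on x = 0, open at the top and at the -y end. Bottles advance along +y. Floor and rails are slick (friction about 0.12). Origin: on the bench under the lane's centre line; x across the lane, y along it, z up.
- gauge_bar (a point): Middle of the height gauge bar: a steel rod of 8 mm diameter across the lane (along x), its centre 98 mm above the bench, underside 94 mm, on two posts 12 x 16 mm, centred 33 mm either side of the lane's middle, tops 107 mm above the bench. Small bottles pass under it, the tall one does not. 52 mm before the stop. Same axes as the chute.
- stop_face (a point): Middle of the end stop's face, at the height of the chute floor (10 mm above the bench); the stop is a block across the lane, its top 52 mm above the bench. Same axes as the chute: a small bottle that touches it has its axis at y = -20 mm, the next ones at -60 and -100 mm.
- tall_bottle: The jammed bottle: brown, straight-sided, upright, 40 mm diameter up to 96 mm, then a shoulder, white screw cap of 30 mm diameter from 109 to 131 mm; 131 mm tall, about 120 g. It stands on the chute floor against the gauge bar, on the queue's side; its cap stands clear above the bar and the small bottles. Origin: centre of its underside; z up.
- bottle_1: Small round brown screw-cap bottle with a white cap, 40 mm diameter, 75 mm tall, about 80 g, standing upright on the chute floor; the first (nearest the bar) of the three in the row behind the tall bottle. Origin: centre of its underside; z up.
- bottle_2: Small round brown screw-cap bottle with a white cap, 40 mm diameter, 75 mm tall, about 80 g, standing upright on the chute floor; the second of the three in the row behind the tall bottle. Origin: centre of its underside; z up.
- bottle_3: Small round brown screw-cap bottle with a white cap, 40 mm diameter, 75 mm tall, about 80 g, standing upright on the chute floor; the last (nearest the open -y end) of the three in the row behind the tall bottle. Origin: centre of its underside; z up.
- tray: Red open tray, fixed to the bench to the right (-y) of the chute, past its open end (a like tray far back on the bench plays no part), 130 (x) x 190 (y) x 31 mm high, walls 3 mm, inner floor 3 mm above the bench. Origin: centre of its underside, on the bench; z up.
- film_roll: Bystander: white roll of sealing film standing on end, 55 mm diameter, 51 mm tall. Origin: centre of its underside.
- cuvettes: Bystander: white cuvette box, 62 (x) x 100 (y) x 39 mm. Origin: centre of its underside.
- tape: Bystander: roll of blue tape lying flat, 73 mm diameter, 19 mm high. Origin: centre of its underside.
Not all that is in view belongs to the job. What is shaped like the bottle_3 but green, pink or yellow is not meant.

How it is judged:
By the outcome, as a careful person would: the job done as asked, in the order asked, and still so for the second after the job is handed in, with the robot touching nothing.
It also fails if it takes over 64 s, if anything falls off the work surface, if the arm or the gripper's body presses on something with over 40 N, if the wrist force passes 120 N, or if a joint passes its speed limit or range.

ROBOT

A 6-joint arm with a two-finger parallel gripper is mounted at the origin on a cart in front of the work surface, level with it; the furniture and walls round the work are solid. World frame = base frame: x ahead of the robot, y to its left, z up, the work surface at z = 0. Lengths are in mm, angles in rad, forces in N, time in s.
With the tool pointing down it reaches from about 375 to 925 mm from the base axis. Payload 5.7 kg.
Tool frame: the origin (TCP) lies between the finger pads; the fingertips stand 8 mm ahead of it and the grasp point (between the pads) lies 11 mm behind it; z points along the fingers, y is the direction in which the jaws open and shut (so a half turn about z gives the same grasp; the last joint's range is limited). The gripper opens to 88 mm and grips with 3 to 60 N. Pads are 20 mm wide; open, the fingers measure 115 mm over their backs; the gripper's body (75 mm by 178 mm) begins 61 mm behind the grasp point.
Start: joints at [-1.215, 0.359, 1.51, -0, 1.272, -0.115], TCP at [272.14, -534.699, 230.623] pointing down, gripper open.
Joint ranges: [-2.97, 2.97], [-1.01, 2.36], [0.21, 2.38], [-0.96, 4.11], [0.2, 2.71], [-2.98, 2.98]. Speed limits (rad/s): [2.39, 2.39, 3.14, 3.14, 3.14, 3.14].

INTERFACE

Orientations are given as [roll, pitch, yaw] about the fixed x, y, z axes, in that order (R = Rz(yaw) Ry(pitch) Rx(roll)).
In Python, from bench import * gives the robot as it stands. The module is installed in compiled form; this text tells all that it offers.
- The arm moves only by the tool step_arm, never from a script. Its argument "deltas" is a list of rows, each a list of 7 numbers: the closure in counts, from 0 (fully open) to 255 (shut), then the shift along the tool's x, y, z in m, then the turn, a rotation vector about the tool's x, y, z in degrees. A call has 1 to 8 rows; each row shifts and turns the pose as measured when the row begins, along the tool's axes as they then stand; what a row does not reach is not made up. A row lasts 1/10 s, in which the tool goes at most 50 mm and 8.59 degrees, less where a joint would pass 70% of its speed; a pose out of reach is approached as far as the arm can. A call is refused whole if a number of a shift passes 0.05 or a number of a turn 8.59, either way. A call with a gripper value outside its range is refused whole. The fingers move at their own pace and stop on an object; the grip force is fixed at half the most. Time passes only in rows, so rows that do not move let the fingers close. It gives the time, the measured TCP pose, the force and the opening at its end, in the units of the state.
- get_state(): the state, without advancing time (a new reading comes with each control period).
- read_camera(name): name is "side" or "top"; returns the picture (384x512x3 uint8, red, green, blue); there is no depth.
- camera_params(name): a dict with "camera_matrix" (3x3 intrinsics, pixels), "R" (3x3) and "t" (3): a world point X has camera coordinates R X + t. Camera axes: x right, y down, z forward; pixel columns grow to the right and rows downward; lengths in mm; the calibration is good to about 2 mm. A picture is of the moment at which its call begins. camera_params takes no time and is no camera call.
- sign_off(): hands the job in, once; it reports no verdict.
The state is a dict: "clock": time; "joint_positions": joint angles; "qd": joint speeds; "joint_torque": joint torques, N m; "eef_pos": TCP position; "ee_rot": TCP orientation; "force": force on the tool from outside, world axes, zero at the start; "ft_torque": the same for the moment, N m; "grip_width": finger opening in mm.
Only numpy, scipy, OpenCV 4.12 (cv2) and the standard library are available. Lean on these libraries where they do the work, as an engineer would, in place of code of your own. Each camera call takes 0.05 s, during which the arm holds its last target.

## Working session

There is one attempt and no reset: what is moved stays moved. The work goes in short steps, Python scripts to look and compute and a tool call to move; the robot and the scene stay as the last step left them, time stands still between calls to the robot, and variables do not carry over. Pictures are saved under pics/ and viewed, and the job is handed in when it is done.

Besides the shell and the picture viewer there is one more tool, called after "Request:" as name([rows], argument=value, ...), one row to a line, values as JSON. step_arm: Moves the arm, as the interface text tells. Its arguments: {"type":"object","properties":{"deltas":{"type":"array"}},"required":["deltas"]}

```bash
mkdir -p pics; python3 - <<'E'
from bench import *
import cv2,json
s=get_state();print(s)
for n in("side","top"):
    p=read_camera(n);cv2.imwrite(f"pics/{n}0.png",p[:,:,::-1])
    c=camera_params(n);print(n,c)
E
```

```text
{'clock': 0.0, 'joint_positions': array([-1.21510198e+00,  3.59437034e-01,  1.51145147e+00, -4.61427152e-05,
        1.27248157e+00, -1.15132147e-01]), 'qd': array([-0.00023421,  0.00050939,  0.00149425,  0.00037973, -0.0020879 ,
       -0.00053076]), 'joint_torque': array([ 2.01438546e-03, -5.15365577e+01, -2.70724869e+01,  6.76008943e-02,
        3.52049991e-02, -1.22599549e-04]), 'eef_pos': array([ 271.89516389, -534.0903266 ,  229.8428013 ]), 'ee_rot': array([-3.13982195e+00, -1.60396608e-04,  4.70839956e-01]), 'force': array([0.1796191 , 0.3923953 , 0.66978565]), 'ft_torque': array([-0.01689266,  0.00471706,  0.0047669 ]), 'grip_width': 87.97538928811056}
side {'camera_matrix': array([[437.73464987,   0.        , 251.40433384],
       [  0.        , 437.73464987, 183.15687604],
       [  0.        ,   0.        ,   1.        ]]), 'R': array([[ 0.99860596, -0.05056587, -0.0151401 ],
       [-0.04166122, -0.578937  , -0.81430725],
       [ 0.03241099,  0.81380283, -0.58023658]]), 't': array([-557.14238824,  100.77181068, 1021.23352256])}
top {'camera_matrix': array([[357.54397968,   0.        , 250.41015297],
       [  0.        , 357.54397968, 195.10971422],
       [  0.        ,   0.        ,   1.        ]]), 'R': array([[-0.00189938, -0.99998155,  0.00576939],
       [-0.99652581,  0.00141237, -0.08327251],
       [ 0.08326283, -0.00590752, -0.99651011]]), 't': array([-14.20174418, 572.94734359, 897.38626773])}
```

View pics/side0.png

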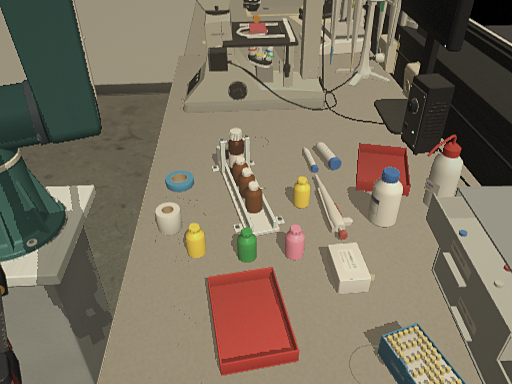

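View pics/top0.png

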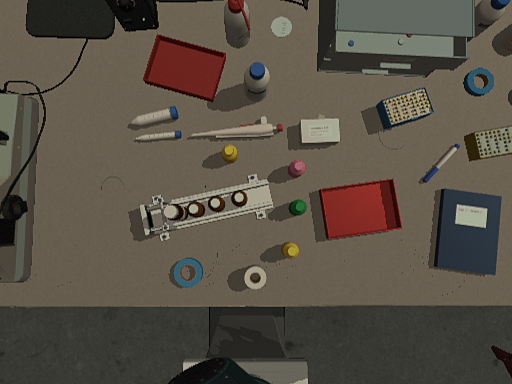

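Two red trays are visible. One is at top (360,208) / side (250,318), off the open -y end of the chute. The other is at top (185,67) / side (383,168), far back. The first fits the description. I'll confirm it in enlarged crops.

```bash
python3 - <<'E'
import cv2,numpy as np
t=cv2.imread("pics/top0.png");s=cv2.imread("pics/side0.png")
cv2.imwrite("pics/topc.png",cv2.resize(t[165:255,130:290],None,fx=5,fy=5,interpolation=cv2.INTER_CUBIC))
cv2.imwrite("pics/sidec.png",cv2.resize(s[120:240,200:300],None,fx=5,fy=5,interpolation=cv2.INTER_CUBIC))
E
```

```text
(no output)
```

View pics/topc.png

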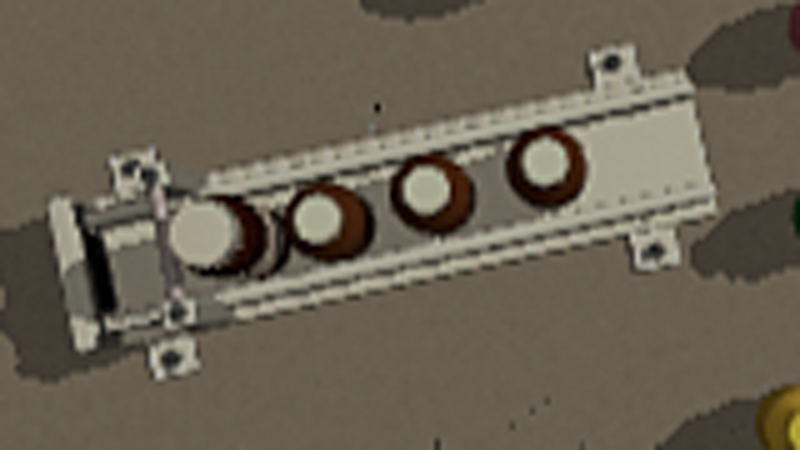

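View pics/sidec.png

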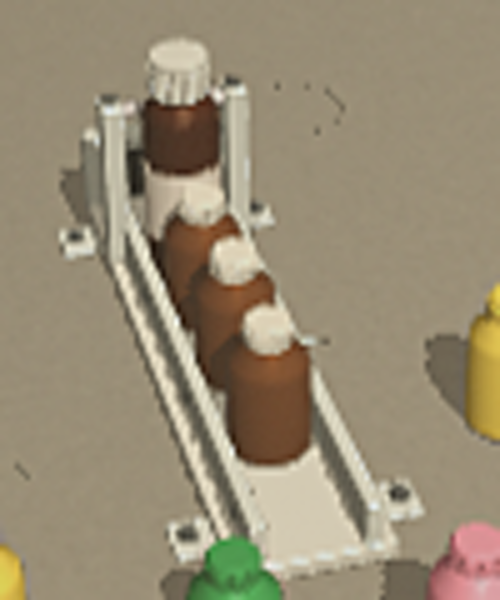

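The crops show the tall bottle with the large cap at top (170.6,212), against the bar. The small caps are at about (193,209), (215,203) and (239,197), with gaps between them. The green, pink and yellow bottles are outside the chute. Next I'll measure.

```bash
cat > h.py <<'E'
import numpy as np,cv2
from bench import camera_params
def ray(n,px,z):
    c=camera_params(n);K,R,t=c["camera_matrix"],c["R"],c["t"]
    d=R.T@np.linalg.inv(K)@np.array([px[0],px[1],1.]);o=-R.T@t
    return o+d*(z-o[2])/d[2]
def proj(n,X):
    c=camera_params(n);p=c["camera_matrix"]@(c["R"]@np.array(X,float)+c["t"]);return p[:2]/p[2]
def tri(pt,ps):
    A=[];b=[]
    for n,px in(("top",pt),("side",ps)):
        c=camera_params(n);d=c["R"].T@np.linalg.inv(c["camera_matrix"])@np.array([px[0],px[1],1.]);d/=np.linalg.norm(d)
        P=np.eye(3)-np.outer(d,d);A.append(P);b.append(P@(-c["R"].T@c["t"]))
    return np.linalg.lstsq(np.vstack(A),np.hstack(b),rcond=None)[0]
E
python3 - <<'E'
from h import *
np.set_printoptions(precision=1,suppress=True)
t=cv2.imread("pics/top0.png")
hsv=cv2.cvtColor(t,cv2.COLOR_BGR2HSV)
tall=ray("top",(170.6-.4,212-.4),141);print("tall",tall)
sm=[ray("top",p,85) for p in((193,208.4),(214.8,202.6),(239,196.6))]
for s in sm:print(s)
# side crop cap tops
f=lambda x,y:(200+x/5-.4,120+y/5-.4)
print("side tall",ray("side",f(180,52),141),[ray("side",f(*p),85) for p in((204,193),(232,244),(268,315))])
# chute -y end, outer corners of floor z~10, rails top z34
g=lambda x,y:(130+x/5-.4,165+y/5-.4)
print("railtops at -y end",ray("top",g(688,80),34),ray("top",g(714,207),34))
print("posts tops",ray("top",g(150,178),107),ray("top",g(178,312),107))
pts=[]
d=np.array(sm[0]-sm[2]);print("dir deg",np.degrees(np.arctan2(d[1],d[0])))
# red
for n in("top","side"):
    im=cv2.imread(f"pics/{n}0.png");h=cv2.cvtColor(im,cv2.COLOR_BGR2HSV)
    m=(((h[...,0]<8)|(h[...,0]>172))&(h[...,1]>150)).astype(np.uint8)
    for c in cv2.findContours(m,cv2.RETR_EXTERNAL,cv2.CHAIN_APPROX_SIMPLE)[0]:
        if cv2.contourArea(c)>1000:
            b=cv2.boxPoints(cv2.minAreaRect(c));print(n,b.tolist());print([ray(n,p,31)[:2] for p in b])
E
```

```text
tall [526.4 165.  141. ]
[536.1 122.8  85. ]
[549.9  70.7  85. ]
[564.3  12.6  85. ]
side tall [529.  166.8 141. ] [array([538. , 123.1,  85. ]), array([550.1,  76.2,  85. ]), array([564.1,  16.1,  85. ])]
railtops at -y end [609.3 -58.1  34. ] [544.2 -71.   34. ]
posts tops [554.3 197.6 107. ] [491.9 183.4 107. ]
dir deg 104.35818620714241
top [[318.2485046386719, 189.11561584472656], [393.8439025878906, 177.4855499267578], [401.6011047363281, 227.9075164794922], [326.0057067871094, 239.53758239746094]]
[array([ 587.5, -189. ]), array([ 617.3, -384.3]), array([ 488.1, -399.5]), array([ 459.1, -206.4])]
top [[141.6706085205078, 81.74777221679688], [155.2447967529297, 33.268558502197266], [226.8694305419922, 53.323455810546875], [213.2952423095703, 101.80267333984375]]
[array([871. , 269.4]), array([1003.6,  236.6]), array([948.6,  46.4]), array([817.1,  81.4])]
side [[204.86489868164062, 277.189208984375], [283.8378601074219, 264.02703857421875], [300.1081237792969, 361.648681640625], [221.13516235351562, 374.81085205078125]]
[array([ 457.7, -215.2]), array([ 613.1, -190.6]), array([ 615.4, -403.3]), array([ 490.2, -418.2])]
side [[354.01983642578125, 189.80198669433594], [358.712890625, 142.8712921142578], [413.76239013671875, 148.37623596191406], [409.0693359375, 195.3069305419922]]
[array([810.7,  44.2]), array([878.2, 265.6]), array([1022.4,  224.2]), array([935.7,  13.1])]
```

```bash
python3 - <<'E'
from h import *
np.set_printoptions(precision=1,suppress=True)
t=cv2.imread("pics/top0.png")
u=cv2.resize(t[165:255,130:290],None,fx=5,fy=5,interpolation=cv2.INTER_CUBIC)
g=cv2.cvtColor(u,cv2.COLOR_BGR2GRAY)
l=cv2.createLineSegmentDetector().detect(g)[0][:,0]
f=lambda x,y:(130+(x+.5)/5-.5,165+(y+.5)/5-.5)
for a in l:
    if np.hypot(a[2]-a[0],a[3]-a[1])>120:
        for z in (34,):
            p=ray("top",f(a[0],a[1]),z);q=ray("top",f(a[2],a[3]),z)
            d=p-q; d=d if d[1]>0 else -d
            print(a,p[:2],q[:2],np.degrees(np.arctan2(-d[0],d[1])))
# post/side
s=cv2.imread("pics/side0.png")
cv2.imwrite("pics/c3.png",cv2.resize(s[120:185,205:265],None,fx=9,fy=9,interpolation=cv2.INTER_CUBIC))
E
```

```text
[541.2 232.1 711.6 193.6] [531.6  16.9] [551.1 -69.8] 12.66137437842204
```

View pics/c3.png

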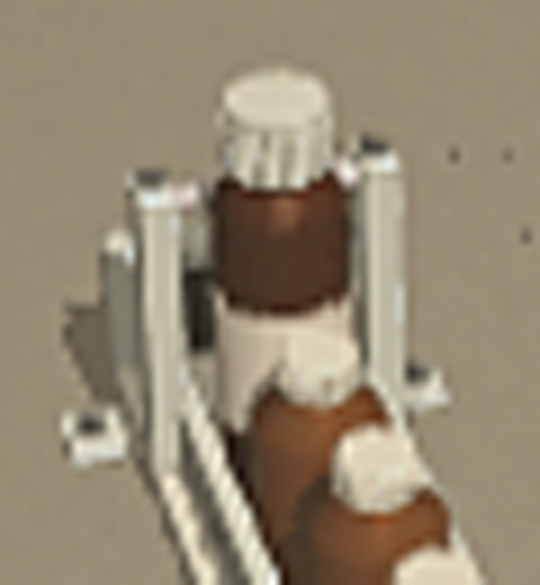

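Chute yaw is about 12.5°. The bar's middle is at about (523,190), and the tall axis about (527.5,166), which is 24 mm before the bar as it should be. The tray centre is about (539,-297). Plan:
- Grip the cap with the jaws across the lane (yaw 102.5°).
- Keep the tips at 112 mm, above the bar and posts.

Next is a helper for the row numbers.

```bash
cat >> h.py <<'E'
from scipy.spatial.transform import Rotation as Ro
def need(s,x,y,z,yaw):
    R=Ro.from_euler("xyz",s["ee_rot"]);T=Ro.from_euler("xyz",[np.pi,0,np.radians(yaw)])
    d=R.inv().apply(np.array([x,y,z])-s["eef_pos"]);w=np.degrees((R.inv()*T).as_rotvec())
    print("pos",s["eef_pos"].round(1),"rot",np.degrees(s["ee_rot"]).round(2),"t",round(s["clock"],2),"F",s["force"].round(1),"w",round(s["grip_width"],1))
    print("tool shift",d.round(1),"turn",w.round(2));return d,w
def plan(s,x,y,z,yaw,n):
    need(s,x,y,z,yaw)
    p=s["eef_pos"];R=Ro.from_euler("xyz",s["ee_rot"]);T=Ro.from_euler("xyz",[np.pi,0,np.radians(yaw)])
    w=(R.inv()*T).as_rotvec()/n;st=(np.array([x,y,z])-p)/n
    for i in range(n):
        print((R.inv().apply(st)/1000).round(4).tolist(),np.degrees(w).round(2).tolist());R=R*Ro.from_rotvec(w)
E
python3 -c "
from bench import *;from h import *
plan(get_state(),527.5,166,230,102.5,18)"
```

```text
pos [ 271.9 -534.1  229.9] rot [-1.799e+02 -1.000e-02  2.697e+01] t 0.1 F [-0.5  0.1 -1.4] w 87.6
tool shift [ 545.3 -508.     0.9] turn [-7.000e-02 -7.000e-02 -7.552e+01]
[0.0303, -0.0282, 0.0] [-0.0, -0.0, -4.2]
[0.0323, -0.0259, 0.0] [-0.0, -0.0, -4.2]
[0.0341, -0.0235, 0.0] [-0.0, -0.0, -4.2]
[0.0357, -0.0209, 0.0] [-0.0, -0.0, -4.2]
[0.0372, -0.0183, 0.0] [-0.0, -0.0, -4.2]
[0.0384, -0.0155, 0.0] [-0.0, -0.0, -4.2]
[0.0394, -0.0127, 0.0] [-0.0, -0.0, -4.2]
[0.0402, -0.0097, 0.0] [-0.0, -0.0, -4.2]
[0.0408, -0.0068, 0.0] [-0.0, -0.0, -4.2]
[0.0412, -0.0038, 0.0] [-0.0, -0.0, -4.2]
[0.0414, -0.0007, 0.0] [-0.0, -0.0, -4.2]
[0.0413, 0.0023, 0.0] [-0.0, -0.0, -4.2]
[0.0411, 0.0053, 0.0] [-0.0, -0.0, -4.2]
[0.0406, 0.0083, 0.0] [-0.0, -0.0, -4.2]
[0.0398, 0.0113, 0.0] [-0.0, -0.0, -4.2]
[0.0389, 0.0141, -0.0] [-0.0, -0.0, -4.2]
[0.0378, 0.0169, -0.0] [-0.0, -0.0, -4.2]
[0.0364, 0.0197, -0.0] [-0.0, -0.0, -4.2]
```

Request:
step_arm([
  [0,0.03,-0.028,0,0,0,-4.2],
  [0,0.032,-0.026,0,0,0,-4.2],
  [0,0.034,-0.0235,0,0,0,-4.2],
  [0,0.036,-0.021,0,0,0,-4.2],
  [0,0.037,-0.018,0,0,0,-4.2],
  [0,0.038,-0.0155,0,0,0,-4.2],
  [0,0.039,-0.0125,0,0,0,-4.2],
  [0,0.04,-0.0095,0,0,0,-4.2],
])

```text
clock: 0.9
eef_pos: [383.2, -217.3, 226.9]
ee_rot: [-3.138, -0.001, 1.071]
force: [0.4, 0.0, -0.1]
grip_width: 87.6
```

```bash
python3 -c "
from bench import *;from h import *
plan(get_state(),527.5,166,230,102.5,14)"
```

```text
pos [ 383.2 -217.3  226.9] rot [-1.798e+02 -6.000e-02  6.136e+01] t 0.9 F [ 0.4  0.  -0.1] w 87.6
tool shift [405.5 -57.1  -2.4] turn [ -0.16  -0.13 -41.14]
[0.029, -0.0041, -0.0002] [-0.01, -0.01, -2.94]
[0.0291, -0.0026, -0.0002] [-0.01, -0.01, -2.94]
[0.0292, -0.0011, -0.0002] [-0.01, -0.01, -2.94]
[0.0292, 0.0004, -0.0002] [-0.01, -0.01, -2.94]
[0.0292, 0.0019, -0.0002] [-0.01, -0.01, -2.94]
[0.0291, 0.0034, -0.0002] [-0.01, -0.01, -2.94]
[0.0288, 0.0049, -0.0002] [-0.01, -0.01, -2.94]
[0.0286, 0.0064, -0.0002] [-0.01, -0.01, -2.94]
[0.0282, 0.0078, -0.0002] [-0.01, -0.01, -2.94]
[0.0278, 0.0093, -0.0002] [-0.01, -0.01, -2.94]
[0.0272, 0.0107, -0.0002] [-0.01, -0.01, -2.94]
[0.0267, 0.012, -0.0002] [-0.01, -0.01, -2.94]
[0.026, 0.0134, -0.0002] [-0.01, -0.01, -2.94]
[0.0253, 0.0147, -0.0002] [-0.01, -0.01, -2.94]
```

Good tracking.

Request:
step_arm([
  [0,0.036,-0.005,0,0,0,-3.7],
  [0,0.036,-0.003,0,0,0,-3.7],
  [0,0.036,-0.001,0,0,0,-3.7],
  [0,0.036,0.001,0,0,0,-3.7],
  [0,0.036,0.004,0,0,0,-3.7],
  [0,0.036,0.006,0,0,0,-3.7],
  [0,0.036,0.008,0,0,0,-3.7],
  [0,0.035,0.01,0,0,0,-3.7],
])

```text
clock: 1.7
eef_pos: [478.1, 70.8, 226.2]
ee_rot: [-3.137, -0.004, 1.61]
force: [0.4, -0.5, -0.2]
grip_width: 87.5
```

```bash
python3 -c "
from bench import *;from h import *
plan(get_state(),527.5,166,230,102.5,5)"
```

```text
pos [478.1  70.8 226.2] rot [-179.73   -0.21   92.26] t 1.7 F [ 0.4 -0.5 -0.2] w 87.5
tool shift [93.2 53.1 -3.7] turn [ -0.25  -0.23 -10.24]
[0.0186, 0.0106, -0.0007] [-0.05, -0.05, -2.05]
[0.0182, 0.0113, -0.0007] [-0.05, -0.05, -2.05]
[0.0178, 0.0119, -0.0007] [-0.05, -0.05, -2.05]
[0.0174, 0.0125, -0.0007] [-0.05, -0.05, -2.05]
[0.0169, 0.0132, -0.0007] [-0.05, -0.05, -2.05]
```

Request:
step_arm([
  [0,0.0195,0.011,-0.001,-0.05,-0.05,-2.2],
  [0,0.019,0.012,-0.001,-0.05,-0.05,-2.2],
  [0,0.0185,0.0125,-0.001,-0.05,-0.05,-2.1],
  [0,0.018,0.013,-0.001,-0.05,-0.05,-2.1],
  [0,0.0175,0.0135,-0.001,-0.05,-0.05,-2.1],
  [0,0,0,0,0,0,0],
])

```text
clock: 2.3
eef_pos: [529.0, 179.4, 229.2]
ee_rot: [-3.138, -0.001, 1.813]
force: [-0.3, -1.3, -0.9]
grip_width: 87.7
```

```bash
python3 -c "
from bench import *;from h import *
plan(get_state(),527.5,166,160,102.5,4)
for n in('side','top'):
  p=read_camera(n)[:,:,::-1];a=p[90:240,170:330] if n=='side' else p[150:270,120:280]
  cv2.imwrite(f'pics/{n}1.png',cv2.resize(a,None,fx=4,fy=4,interpolation=cv2.INTER_CUBIC))
"
```

```text
pos [529.  179.4 229.2] rot [-1.7982e+02 -6.0000e-02  1.0386e+02] t 2.3 F [-0.3 -1.3 -0.9] w 87.7
tool shift [-12.7  -4.5  69.2] turn [-0.18 -0.06  1.36]
[-0.0032, -0.0011, 0.0173] [-0.05, -0.01, 0.34]
[-0.0032, -0.0011, 0.0173] [-0.05, -0.01, 0.34]
[-0.0032, -0.0011, 0.0173] [-0.05, -0.01, 0.34]
[-0.0032, -0.0011, 0.0173] [-0.05, -0.01, 0.34]
```

View pics/side1.png

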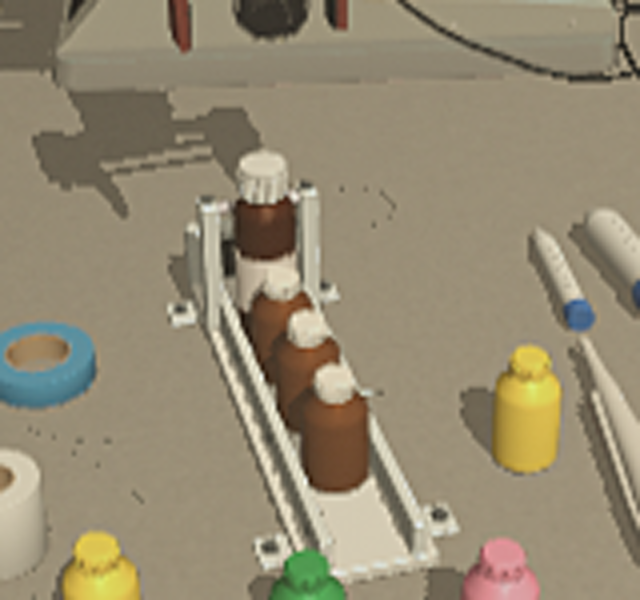

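The fingertips are at crop (178,40) and (340,25), so they straddle the cap at (263,170). The bottle and row are unchanged. Now I'll correct and descend.

Request:
step_arm([
  [0,-0.006,-0.002,0.01,-0.05,0,0.6],
  [0,-0.005,-0.002,0.018,-0.05,0,0.5],
  [0,-0.002,-0.0005,0.018,-0.05,0,0.2],
  [0,0,0,0.015,0,0,0],
  [0,0,0,0,0,0,0],
])

```text
clock: 2.9
eef_pos: [521.9, 156.3, 163.7]
ee_rot: [-3.135, 0.002, 1.779]
force: [0.1, -0.5, -0.6]
grip_width: 87.8
```

```bash
python3 -c "
from bench import *;from h import *
need(get_state(),527.5,166,120,102.5)"
```

```text
pos [521.9 156.3 163.7] rot [-1.7963e+02  1.2000e-01  1.0191e+02] t 2.9 F [ 0.1 -0.5 -0.6] w 87.8
tool shift [ 8.4  7.8 43.6] turn [-0.37  0.12 -0.59]
```

Request:
step_arm([
  [0,0.005,0.005,0,-0.2,0.1,-0.3],
  [0,0.0015,0.0015,0,-0.1,0,-0.2],
  [0,0,0,0,0,0,0],
  [0,0,0,0,0,0,0],
])

```text
clock: 3.3
eef_pos: [527.4, 162.8, 164.9]
ee_rot: [3.141, 0.001, 1.785]
force: [-0.1, -0.2, -0.4]
grip_width: 87.8
```

```bash
python3 -c "
from bench import *;from h import *
need(get_state(),527.5,166,120,102.5)"
```

```text
pos [527.4 162.8 164.9] rot [1.7999e+02 3.0000e-02 1.0228e+02] t 3.3 F [-0.1 -0.2 -0.4] w 87.8
tool shift [ 3.1  0.8 44.9] turn [ 0.01  0.03 -0.22]
```

Request:
step_arm([
  [0,0.002,0.0005,0.01,0,0,-0.1],
  [0,0.001,0,0.012,0,0,0],
  [0,0,0,0.01,0,0,0],
  [0,0,0,0.007,0,0,0],
  [0,0,0,0.003,0,0,0],
  [0,0,0,0,0,0,0],
  [0,0,0,0,0,0,0],
])

```text
clock: 4.0
eef_pos: [527.0, 166.5, 118.8]
ee_rot: [-3.141, 0.001, 1.788]
force: [-1.1, 0.2, -0.7]
grip_width: 87.8
```

```bash
python3 -c "
from bench import *;from h import *
need(get_state(),527.5,166,120,102.5)
for n in('side','top'):
  p=read_camera(n)[:,:,::-1];a=p[90:240,170:330] if n=='side' else p[150:270,120:280]
  cv2.imwrite(f'pics/{n}2.png',cv2.resize(a,None,fx=4,fy=4,interpolation=cv2.INTER_CUBIC))
"
```

```text
pos [527.  166.5 118.8] rot [-1.7999e+02  3.0000e-02  1.0243e+02] t 4.0 F [-1.1  0.2 -0.7] w 87.8
tool shift [-0.6  0.4 -1.2] turn [-0.01  0.03 -0.07]
```

View pics/side2.png

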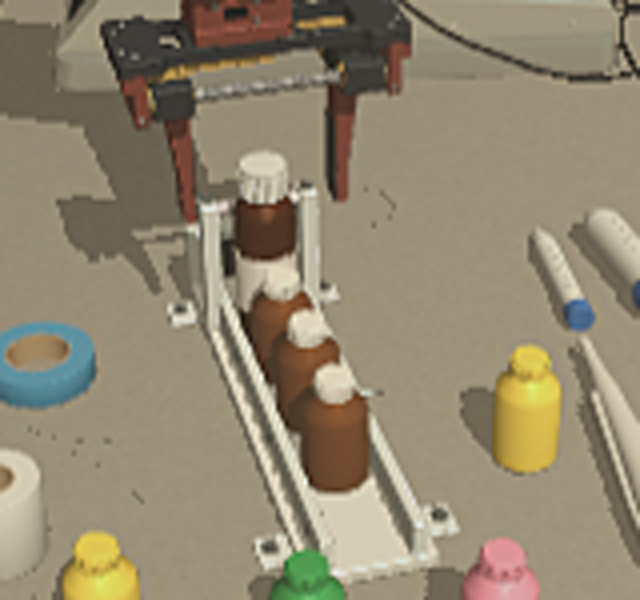

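View pics/top2.png

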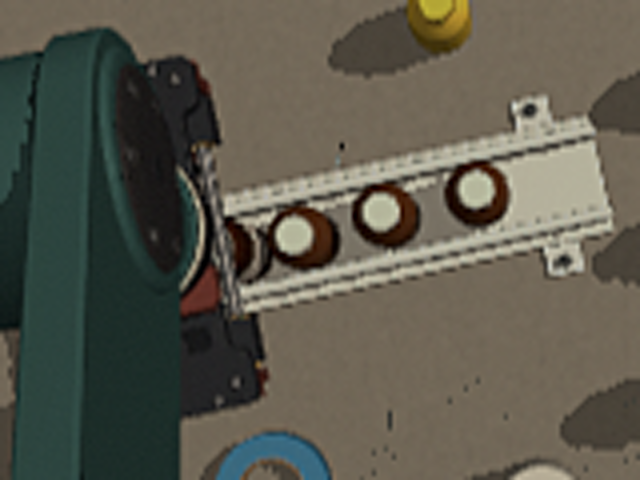

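The side view shows the open fingers at (190,215) and (341,197), with the cap centred between them at (263,180) and the tips just above the posts. Closing now.

Request:
step_arm([
  [120,0,0,0,0,0,0],
  [150,0,0,0,0,0,0],
  [200,0,0,0,0,0,0],
  [255,0,0,0,0,0,0],
  [255,0,0,0,0,0,0],
  [255,0,0,0,0,0,0],
])

```text
clock: 4.7
eef_pos: [528.3, 166.6, 120.6]
ee_rot: [3.138, 0.001, 1.788]
force: [-0.5, 0.4, -0.4]
grip_width: 43.3
```

Request:
step_arm([
  [255,0,0,0,0,0,0],
  [255,0,0,0,0,0,0],
  [255,0,0,0,0,0,0],
  [255,0,0,0,0,0,0],
])

```text
clock: 5.1
eef_pos: [528.0, 166.5, 120.3]
ee_rot: [3.139, 0.001, 1.788]
force: [0.3, -0.8, 0.1]
grip_width: 31.7
```

Request:
step_arm([
  [255,0,0,0,0,0,0],
  [255,0,0,0,0,0,0],
  [255,0,0,-0.002,0,0,0],
  [255,0,0,-0.004,0,0,0],
  [255,0,0,-0.004,0,0,0],
])

```text
clock: 5.6
eef_pos: [527.2, 166.4, 130.2]
ee_rot: [3.141, 0.001, 1.788]
force: [0.1, 0.6, -0.7]
grip_width: 31.4
```

Request:
step_arm([
  [255,0,0,-0.01,0,0,0],
  [255,0,0,-0.01,0,0,0],
  [255,0,0,-0.008,0,0,0],
  [255,0,0,0,0,0,0],
])

```text
clock: 6.0
eef_pos: [528.0, 166.6, 162.1]
ee_rot: [3.139, 0.001, 1.788]
force: [0.1, -0.3, -1.1]
grip_width: 31.2
```

```bash
python3 -c "
from bench import *;from h import *
need(get_state(),528,165,245,102.5)
for n in('side',):
  p=read_camera(n)[:,:,::-1];a=p[90:240,170:330]
  cv2.imwrite(f'pics/{n}3.png',cv2.resize(a,None,fx=4,fy=4,interpolation=cv2.INTER_CUBIC))
"
```

```text
pos [528.  166.6 162.1] rot [1.7982e+02 4.0000e-02 1.0243e+02] t 6.0 F [ 0.1 -0.3 -1.1] w 31.2
tool shift [ -1.6  -0.1 -82.9] turn [ 0.18  0.04 -0.07]
```

View pics/side3.png

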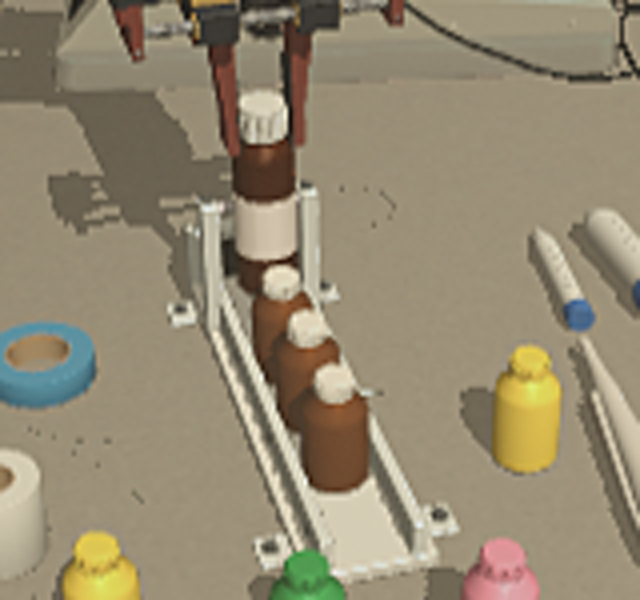

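The bottle is in the grip at crop (265,190), upright, and the small row is untouched. Lifting further.

Request:
step_arm([
  [255,0,0,-0.012,0,0,0],
  [255,0,0,-0.02,0,0,0],
  [255,0,0,-0.02,0,0,0],
  [255,0,0,-0.014,0,0,0],
  [255,0,0,-0.005,0,0,0],
  [255,0,0,0,0,0,0],
])

```text
clock: 6.65
eef_pos: [526.3, 166.3, 236.7]
ee_rot: [-3.141, 0.001, 1.788]
force: [1.0, 0.4, -1.5]
grip_width: 31.4
```

```bash
python3 -c "
from bench import *;from h import *
plan(get_state(),539,-297,240,102.5,24)" | head -4
```

```text
pos [526.3 166.3 236.7] rot [-1.7999e+02  4.0000e-02  1.0243e+02] t 6.65 F [ 1.   0.4 -1.5] w 31.4
tool shift [-455.2  -87.2   -3. ] turn [-0.01  0.04 -0.07]
[-0.019, -0.0036, -0.0001] [-0.0, 0.0, -0.0]
[-0.019, -0.0036, -0.0001] [-0.0, 0.0, -0.0]
```

Request:
step_arm([
  [255,-0.01,-0.002,0,0,0,0],
  [255,-0.02,-0.004,0,0,0,0],
  [255,-0.025,-0.005,0,0,0,0],
  [255,-0.025,-0.005,0,0,0,0],
  [255,-0.025,-0.005,0,0,0,0],
  [255,-0.025,-0.005,0,0,0,0],
  [255,-0.025,-0.005,0,0,0,0],
  [255,-0.025,-0.005,0,0,0,0],
])

```text
clock: 7.45
eef_pos: [524.7, -25.1, 229.9]
ee_rot: [-3.129, -0.002, 1.793]
force: [-0.1, 0.3, -1.0]
grip_width: 31.5
```

Request:
step_arm([
  [255,-0.025,-0.005,0,0,0,0],
  [255,-0.025,-0.005,0,0,0,0],
  [255,-0.025,-0.005,0,0,0,0],
  [255,-0.025,-0.005,0,0,0,0],
  [255,-0.025,-0.005,0,0,0,0],
  [255,-0.02,-0.004,0,0,0,0],
  [255,-0.01,-0.002,0,0,0,0],
  [255,0,0,0,0,0,0],
])

```text
clock: 8.25
eef_pos: [520.5, -196.2, 221.7]
ee_rot: [-3.116, -0.007, 1.788]
force: [-0.9, 0.7, -1.6]
grip_width: 31.0
```

```bash
python3 -c "
from bench import *;from h import *
plan(get_state(),539,-297,240,102.5,5)" | head -4
```

```text
pos [ 520.5 -196.2  221.7] rot [-178.51   -0.42  102.43] t 8.25 F [-0.9  0.7 -1.6] w 31.0
tool shift [-102.3   -4.1  -18.9] turn [-1.49 -0.42 -0.06]
[-0.0205, -0.0008, -0.0038] [-0.3, -0.08, -0.01]
[-0.0205, -0.0008, -0.0038] [-0.3, -0.08, -0.01]
```

Request:
step_arm([
  [255,-0.014,-0.001,-0.002,-0.4,-0.1,0],
  [255,-0.02,-0.001,-0.002,-0.4,-0.1,0],
  [255,-0.02,-0.001,-0.002,-0.3,-0.1,0],
  [255,-0.02,-0.001,0,-0.2,-0.1,0],
  [255,-0.012,0,0,-0.1,0,0],
  [255,-0.006,0,0,0,0,0],
  [255,0,0,0,0,0,0],
  [255,0,0,0,0,0,0],
])

```text
clock: 9.05
eef_pos: [536.5, -288.4, 226.0]
ee_rot: [-3.14, -0.004, 1.792]
force: [0.1, 0.3, -2.1]
grip_width: 29.4
```

```bash
python3 -c "
from bench import *;from h import *
need(get_state(),539,-297,113,102.5)
for n in('side','top'):
  p=read_camera(n)[:,:,::-1];a=p[180:384,150:340] if n=='side' else p[150:270,260:420]
  cv2.imwrite(f'pics/{n}4.png',cv2.resize(a,None,fx=2.9 if n=='side' else 4,fy=2.9 if n=='side' else 4,interpolation=cv2.INTER_CUBIC))
"
```

```text
pos [ 536.5 -288.4  226. ] rot [-179.88   -0.22  102.69] t 9.05 F [ 0.1  0.3 -2.1] w 29.4
tool shift [ -9.4   0.8 113. ] turn [-0.12 -0.22  0.19]
```

View pics/side4.png

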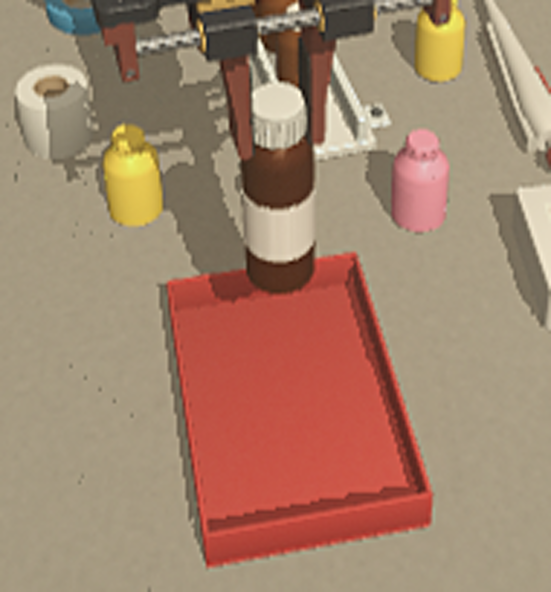

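View pics/top4.png

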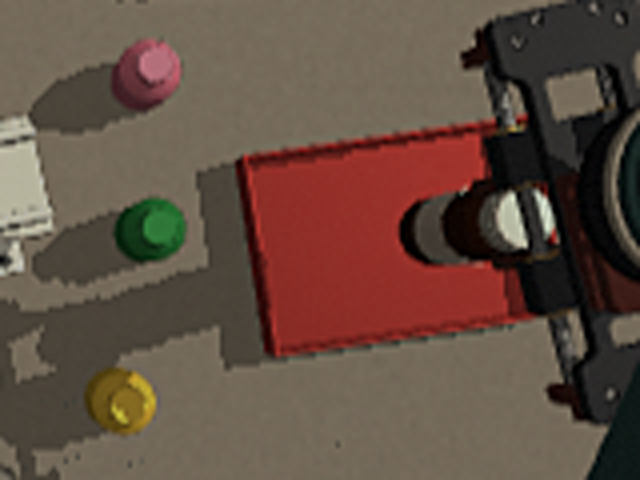

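The bottle hangs at side crop (280,190) and over the tray at top crop (480,225). I'll check that it is upright by projecting its expected top and bottom.

```bash
python3 -c "
from h import *
for z in(246.7,115.7):
  a=proj('side',(536.5,-288.4,z));b=proj('top',(536.5,-288.4,z))
  print(z,((a-[150,180])*2.9).round(),((b-[260,150])*4).round())"
```

```text
246.7 [274.  95.] [524. 216.]
115.7 [279. 270.] [434. 229.]
```

The measured cap top and bottom agree with an upright bottle within about 1–3 mm. Descending now.

Request:
step_arm([
  [255,-0.004,0,0.008,0,0,0],
  [255,-0.003,0,0.016,0,0,0],
  [255,0,0,0.018,0,0,0],
  [255,0,0,0.018,0,0,0],
  [255,0,0,0.014,0,0,0],
  [255,0,0,0.008,0,0,0],
  [255,0,0,0.002,0,0,0],
  [255,0,0,0,0,0,0],
])

```text
clock: 9.95
eef_pos: [538.1, -292.4, 137.3]
ee_rot: [-3.14, -0.004, 1.797]
force: [-0.6, 0.4, -0.1]
grip_width: 29.3
```

```bash
python3 -c "
from bench import *;from h import *
need(get_state(),539,-297,113.3,102.5)"
```

```text
pos [ 538.1 -292.4  137.3] rot [-179.89   -0.23  102.94] t 9.95 F [-0.6  0.4 -0.1] w 29.3
tool shift [-4.7 -0.1 24. ] turn [-0.11 -0.23  0.44]
```

Request:
step_arm([
  [255,0,0,0.006,0,-0.1,0],
  [255,0,0,0.006,0,-0.1,0],
  [255,0,0,0.004,0,0,0],
  [255,0,0,0.002,0,0,0],
  [255,0,0,0.001,0,0,0],
  [255,0,0,0,0,0,0],
])

```text
clock: 10.55
eef_pos: [539.4, -293.2, 118.8]
ee_rot: [3.141, 0.003, 1.797]
force: [0.4, -0.9, -1.9]
grip_width: 29.4
```

```bash
python3 -c "
from bench import *;from h import *
need(get_state(),539,-297,113.3,102.5)"
```

```text
pos [ 539.4 -293.2  118.8] rot [1.7996e+02 1.5000e-01 1.0296e+02] t 10.55 F [ 0.4 -0.9 -1.9] w 29.4
tool shift [-3.6 -1.3  5.5] turn [0.04 0.15 0.46]
```

Request:
step_arm([
  [255,0,0,0.002,0,0,0],
  [255,0,0,0.0015,0,0,0],
  [255,0,0,0.001,0,0,0],
  [255,0,0,0,0,0,0],
])

```text
clock: 10.95
eef_pos: [540.1, -293.9, 115.5]
ee_rot: [3.14, 0.004, 1.797]
force: [0.5, -0.4, -1.8]
grip_width: 29.4
```

Request:
step_arm([
  [255,0,0,0.0015,0,0,0],
  [255,0,0,0,0,0,0],
])

```text
clock: 11.15
eef_pos: [540.9, -294.4, 115.6]
ee_rot: [3.138, 0.006, 1.797]
force: [-0.8, 0.5, -1.1]
grip_width: 29.4
```

Request:
step_arm([
  [255,0,0,0.0012,0,0,0],
  [255,0,0,0,0,0,0],
])

```text
clock: 11.35
eef_pos: [541.4, -294.7, 115.4]
ee_rot: [3.137, 0.007, 1.797]
force: [0.4, -0.3, -2.0]
grip_width: 29.5
```

Request:
step_arm([
  [255,0,0,0.002,0.2,0.4,0],
  [255,0,0,0.0015,0,0,0],
])

```text
clock: 11.55
eef_pos: [542.4, -295.7, 115.2]
ee_rot: [3.139, 0.003, 1.797]
force: [-5.0, 1.4, 14.9]
grip_width: 29.3
```

Request:
step_arm([
  [255,0,0,0.0015,0,0,0],
  [255,0,0,0.001,0,0,0],
])

```text
clock: 11.75
eef_pos: [542.2, -295.8, 115.3]
ee_rot: [3.139, 0.003, 1.797]
force: [-3.8, 2.0, 6.9]
grip_width: 29.4
```

```bash
python3 -c "
from bench import *;from h import *
s=get_state();need(s,539,-297,113.3,102.5)
for n in('side','top'):
  p=read_camera(n)[:,:,::-1];a=p[180:384,150:340] if n=='side' else p[150:270,260:420]
  cv2.imwrite(f'pics/{n}5.png',cv2.resize(a,None,fx=2.9 if n=='side' else 4,fy=2.9 if n=='side' else 4,interpolation=cv2.INTER_CUBIC))
for z in(134,3):
  a=proj('side',(*s['eef_pos'][:2],z));b=proj('top',(*s['eef_pos'][:2],z))
  print(z,((a-[150,180])*2.9).round(),((b-[260,150])*4).round())
"
```

```text
pos [ 542.2 -295.8  115.3] rot [1.7987e+02 1.7000e-01 1.0299e+02] t 11.75 F [-3.8  2.   6.9] w 29.4
tool shift [-0.4 -3.4  2. ] turn [0.13 0.17 0.49]
134 [289. 256.] [458. 218.]
3 [293. 403.] [388. 229.]
```

View pics/side5.png

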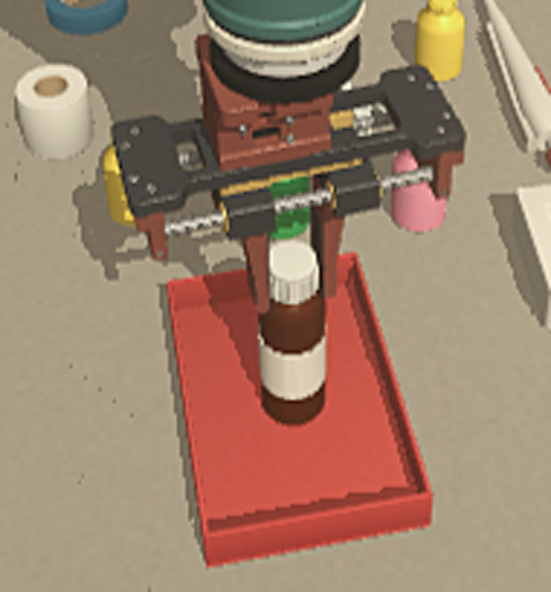

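View pics/top5.png

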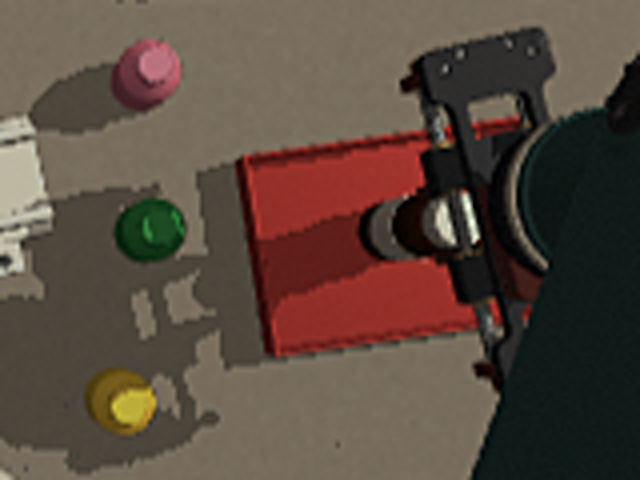

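The bottle stands upright in the middle of the tray, with its base at side crop (293,403) as projected, and the force confirms contact. Releasing.

Request:
step_arm([
  [150,0,0,0,0,0,0],
  [130,0,0,0,0,0,0],
  [100,0,0,0,0,0,0],
  [60,0,0,0,0,0,0],
  [0,0,0,0,0,0,0],
  [0,0,0,0,0,0,0],
  [0,0,0,0,0,0,0],
])

```text
clock: 12.55
eef_pos: [542.3, -295.8, 114.2]
ee_rot: [3.139, 0.002, 1.797]
force: [0.4, 0.2, 0.6]
grip_width: 79.6
```

Request:
step_arm([
  [0,0,0,-0.01,0,0,0],
  [0,0,0,-0.02,0,0,0],
  [0,0,0,-0.03,0,0,0],
  [0,0,0,-0.03,0,0,0],
  [0,0,0,-0.015,0,0,0],
  [0,0,0,0,0,0,0],
])

```text
clock: 13.15
eef_pos: [541.7, -295.4, 225.5]
ee_rot: [3.14, 0.002, 1.797]
force: [0.7, 0.3, 1.2]
grip_width: 87.9
```

```bash
python3 -c "
from bench import *;from h import *
s=get_state();need(s,575,-38,220,102.5)
p=read_camera('side')[:,:,::-1];cv2.imwrite('pics/side6.png',cv2.resize(p[90:384,130:370],None,fx=2,fy=2,interpolation=cv2.INTER_CUBIC))
"
```

```text
pos [ 541.7 -295.4  225.5] rot [1.7991e+02 1.0000e-01 1.0298e+02] t 13.15 F [0.7 0.3 1.2] w 87.9
tool shift [243.4  90.3   5.2] turn [0.09 0.1  0.48]
```

View pics/side6.png

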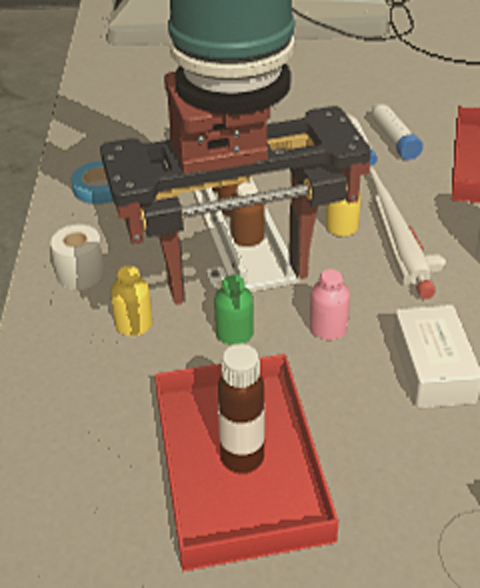

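The tall bottle stands free in the tray at crop (241,410). Now I'll close the gripper and move behind bottle 3.

Request:
step_arm([
  [255,0.015,0.006,0,0,0,0],
  [255,0.025,0.01,0,0,0,0.1],
  [255,0.032,0.012,0,0,0,0.1],
  [255,0.032,0.012,0,0,0,0.1],
  [255,0.032,0.012,0,0,0,0.1],
  [255,0.03,0.011,0,0,0,0],
  [255,0.02,0.008,0,0,0,0],
  [255,0,0,0,0,0,0],
])

```text
clock: 14.0
eef_pos: [563.7, -82.0, 214.5]
ee_rot: [-3.129, -0.011, 1.787]
force: [-0.1, 0.3, -0.5]
grip_width: 27.2
```

```bash
python3 -c "
from bench import *;from h import *
s=get_state();need(s,573,-38,150,102.5)"
```

```text
pos [563.7 -82.  214.5] rot [-179.28   -0.66  102.41] t 14.0 F [-0.1  0.3 -0.5] w 27.2
tool shift [40.2 19.4 64.7] turn [-0.72 -0.66 -0.08]
```

Request:
step_arm([
  [255,0.012,0.006,0.005,-0.3,-0.3,0],
  [255,0.012,0.006,0.012,-0.2,-0.2,0],
  [255,0.01,0.005,0.015,-0.1,-0.1,0],
  [255,0.004,0.002,0.015,0,0,0],
  [255,0,0,0.01,0,0,0],
  [255,0,0,0.004,0,0,0],
  [255,0,0,0,0,0,0],
  [255,0,0,0,0,0,0],
])

```text
clock: 14.8
eef_pos: [568.6, -39.0, 146.1]
ee_rot: [-3.13, -0.003, 1.789]
force: [-0.3, 0.9, 0.7]
grip_width: 0.6
```

```bash
python3 -c "
from bench import *;from h import *
s=get_state();need(s,573,-38,44,102.5)"
```

```text
pos [568.6 -39.  146.1] rot [-1.7932e+02 -1.7000e-01  1.0250e+02] t 14.8 F [-0.3  0.9  0.7] w 0.6
tool shift [ -0.3   5.7 102. ] turn [-0.68 -0.17  0.  ]
```

Request:
step_arm([
  [255,0,0.003,0.008,-0.3,-0.1,0],
  [255,0,0.001,0.015,-0.2,-0.1,0],
  [255,0,0,0.02,0,0,0],
  [255,0,0,0.02,0,0,0],
  [255,0,0,0.014,0,0,0],
  [255,0,0,0.006,0,0,0],
  [255,0,0,0,0,0,0],
  [255,0,0,0,0,0,0],
])

```text
clock: 15.6
eef_pos: [577.9, -40.8, 63.0]
ee_rot: [3.133, 0.005, 1.786]
force: [0.8, 0.1, -0.3]
grip_width: 0.6
```

```bash
python3 -c "
from bench import *;from h import *
s=get_state();need(s,573,-38,44,102.5)
for n in('side','top'):
  p=read_camera(n)[:,:,::-1];a=p[90:240,170:330] if n=='side' else p[150:270,120:280]
  cv2.imwrite(f'pics/{n}7.png',cv2.resize(a,None,fx=4,fy=4,interpolation=cv2.INTER_CUBIC))"
```

```text
pos [577.9 -40.8  63. ] rot [179.52   0.31 102.34] t 15.6 F [ 0.8  0.1 -0.3] w 0.6
tool shift [ 3.9 -4.3 18.9] turn [ 0.48  0.31 -0.16]
```

View pics/side7.png

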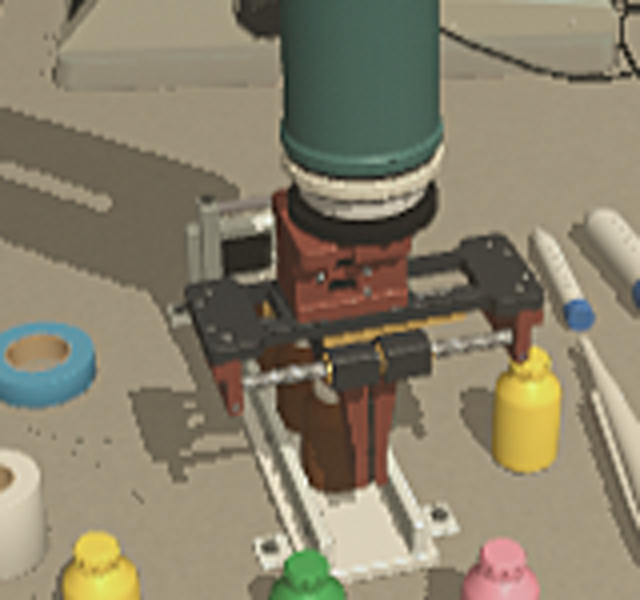

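View pics/top7.png

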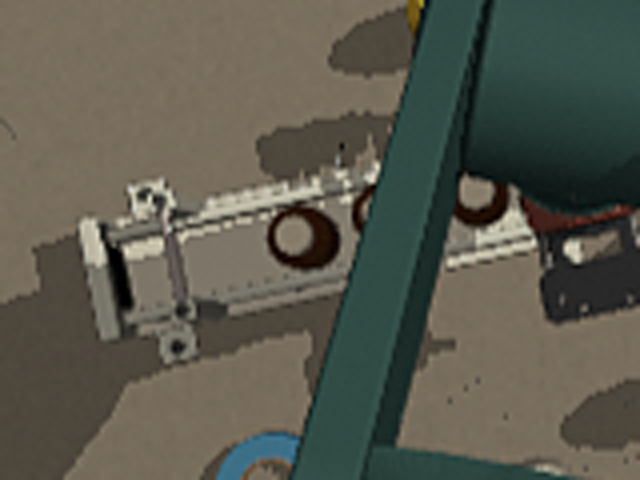

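```bash
python3 -c "
from h import *
print('yellow', ray('top',(230,151),75), ray('side',(302,178),75))
u=np.array([.977,.214])
for r in (-82,82):
  for z in (105,120,135):
    q=np.array([577.9,-40.8])+u*r
    print(r,z,q.round(),((proj('side',(*q,z))-[170,90])*4).round())"
```

```text
yellow [677.5283196   35.11347413  75.        ] [680.65922365  40.60749421  75.        ]
-82 105 [498. -58.] [215. 426.]
-82 120 [498. -58.] [214. 403.]
-82 135 [498. -58.] [212. 380.]
82 105 [658. -23.] [507. 375.]
82 120 [658. -23.] [508. 353.]
82 135 [658. -23.] [509. 330.]
```

The stubs under the gripper body stay about 95 mm up when the TCP is at 45, clear of the yellow bottle (75 mm tall, at (679,38)). The rail view also confirms the fingers are behind bottle 3. I'll descend and centre.

Request:
step_arm([
  [255,0.001,-0.002,0.007,0.2,0.2,0],
  [255,0,-0.001,0.006,0.1,0,0],
  [255,0,0,0.003,0,0,0],
  [255,0,0,0,0,0,0],
  [255,0,0,0,0,0,0],
])

```text
clock: 16.2
eef_pos: [575.9, -40.7, 47.5]
ee_rot: [3.136, 0.003, 1.786]
force: [0.3, 0.1, 0.2]
grip_width: 0.6
```

```bash
python3 -c "
from bench import *;from h import *
s=get_state();need(s,573,-38,45,102.5);need(s,539.8,114.4,45,102.5)"
```

```text
pos [575.9 -40.7  47.5] rot [1.7966e+02 1.7000e-01 1.0235e+02] t 16.2 F [0.3 0.1 0.2] w 0.6
tool shift [ 3.2 -2.3  2.4] turn [ 0.34  0.17 -0.15]
pos [575.9 -40.7  47.5] rot [1.7966e+02 1.7000e-01 1.0235e+02] t 16.2 F [0.3 0.1 0.2] w 0.6
tool shift [159.2  -2.1   2. ] turn [ 0.34  0.17 -0.15]
```

Request:
step_arm([
  [255,0.004,-0.0003,0.001,0.1,0,0],
  [255,0.005,-0.0003,0,0,0,0],
  [255,0.006,-0.0002,0,0,0,0],
  [255,0.006,0,0,0,0,0],
  [255,0.006,0,0,0,0,0],
  [255,0.006,0,0,0,0,0],
  [255,0.006,0,0,0,0,0],
  [255,0.006,0,0,0,0,0],
])

```text
clock: 17.0
eef_pos: [565.0, 6.8, 46.7]
ee_rot: [3.137, 0.003, 1.786]
force: [0.3, -0.4, -0.3]
grip_width: 0.6
```

```bash
python3 -c "
from bench import *;from h import *
s=get_state();need(s,539.8,114.4,45,102.5)"
```

```text
pos [565.    6.8  46.7] rot [179.71   0.19 102.35] t 17.0 F [ 0.3 -0.4 -0.3] w 0.6
tool shift [110.5  -1.6   1.3] turn [ 0.29  0.19 -0.15]
```

Request:
step_arm([
  [255,0.006,-0.0003,0.0003,0.1,0.1,0],
  [255,0.006,-0.0002,0,0,0,0],
  [255,0.006,-0.0002,0,0,0,0],
  [255,0.006,0,0,0,0,0],
  [255,0.006,0,0,0,0,0],
  [255,0.006,0,0,0,0,0],
  [255,0.005,0,0,0,0,0],
  [255,0.004,0,0,0,0,0],
])

```text
clock: 17.8
eef_pos: [554.0, 54.6, 46.4]
ee_rot: [3.138, 0.002, 1.787]
force: [-0.4, -1.3, 1.0]
grip_width: 0.5
```

```bash
python3 -c "
from bench import *;from h import *
s=get_state();need(s,539.8,114.4,45,102.5)
for n in('side','top'):
  p=read_camera(n)[:,:,::-1];a=p[90:240,170:330] if n=='side' else p[150:270,120:280]
  cv2.imwrite(f'pics/{n}8.png',cv2.resize(a,None,fx=4,fy=4,interpolation=cv2.INTER_CUBIC))"
```

```text
pos [554.   54.6  46.4] rot [1.7980e+02 1.1000e-01 1.0238e+02] t 17.8 F [-0.4 -1.3  1. ] w 0.5
tool shift [61.4 -1.   1.3] turn [ 0.2   0.11 -0.12]
```

View pics/top8.png

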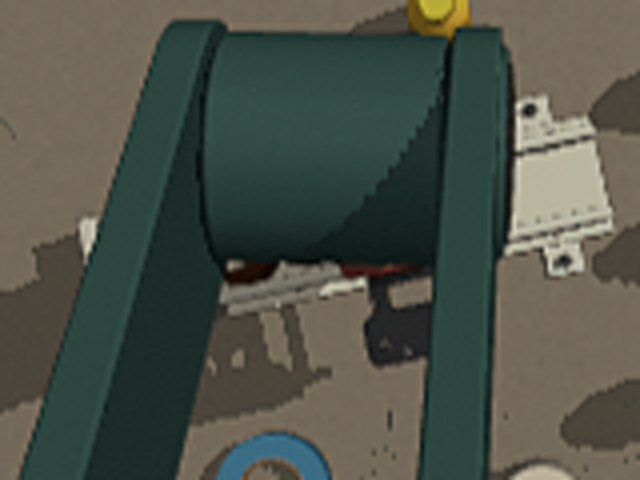

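View pics/side8.png

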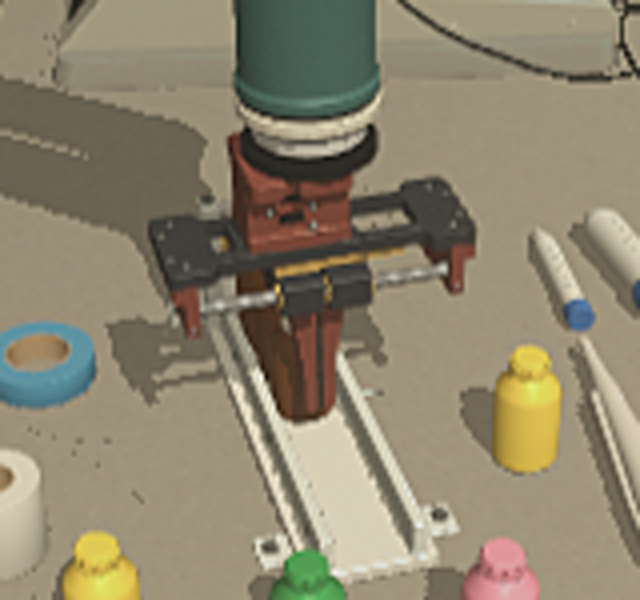

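The pusher is in the lane, offset slightly to the right, and bottle 3 shows ahead of it at side crop (285,395). The top view is hidden by the arm. I'll continue pushing and watch the force.

Request:
step_arm([
  [255,0.005,-0.0004,0.0003,0,0,0],
  [255,0.006,-0.0003,0,0,0,0],
  [255,0.006,0,0,0,0,0],
  [255,0.006,0,0,0,0,0],
  [255,0.006,0,0,0,0,0],
  [255,0.005,0,0,0,0,0],
  [255,0.004,0,0,0,0,0],
])

```text
clock: 18.6
eef_pos: [544.6, 94.2, 46.1]
ee_rot: [3.138, 0.002, 1.786]
force: [-0.4, -0.7, 1.5]
grip_width: 0.3
```

```bash
python3 -c "
from bench import *;from h import *
s=get_state();need(s,539.8,114.4,45,102.5)"
```

```text
pos [544.6  94.2  46.1] rot [1.7979e+02 1.2000e-01 1.0236e+02] t 18.6 F [-0.4 -0.7  1.5] w 0.3
tool shift [20.8 -0.3  1. ] turn [ 0.21  0.12 -0.14]
```

Request:
step_arm([
  [255,0.004,0,0,0,0,0],
  [255,0.004,0,0,0,0,0],
  [255,0.003,0,0,0,0,0],
])

```text
clock: 18.9
eef_pos: [541.9, 106.1, 46.1]
ee_rot: [3.138, 0.002, 1.787]
force: [1.2, -1.4, 1.1]
grip_width: 0.1
```

Request:
step_arm([
  [255,0.003,0,0,0,0,0],
  [255,0.002,0,0,0,0,0],
])

```text
clock: 19.1
eef_pos: [540.8, 111.4, 46.1]
ee_rot: [3.138, 0.002, 1.787]
force: [0.0, -0.9, 0.6]
grip_width: 0.1
```

Request:
step_arm([
  [255,0.002,0,0,0,0,0],
  [255,0.001,0,0,0,0,0],
])

```text
clock: 19.3
eef_pos: [540.1, 114.6, 46.1]
ee_rot: [3.138, 0.002, 1.787]
force: [0.6, -0.4, 0.2]
grip_width: 0.5
```

Request:
step_arm([
  [255,0.002,0,0,0,0,0],
  [255,0.001,0,0,0,0,0],
])

```text
clock: 19.5
eef_pos: [539.8, 116.8, 46.3]
ee_rot: [3.138, 0.004, 1.788]
force: [0.5, -7.3, 3.2]
grip_width: 0.3
```

The force rose to 7 N at the expected spot, so the row is closed against the stop. I'll back off, lift and inspect.

Request:
step_arm([
  [255,0,0,0,0,0,0],
  [255,-0.003,0,0,0,0,0],
  [255,-0.01,0,0,0,0,0],
  [255,-0.02,0,0,0,0,0],
  [255,-0.02,0,0,0,0,0],
  [255,-0.01,0,-0.01,0,0,0],
  [255,0,0,-0.03,0,0,0],
  [255,0,0,-0.04,0,0,0],
])

```text
clock: 20.3
eef_pos: [549.2, 51.6, 124.0]
ee_rot: [-3.134, -0.001, 1.786]
force: [0.4, -0.4, -0.1]
grip_width: 0.3
```

Request:
step_arm([
  [255,0,0,-0.045,0,0,0],
  [255,-0.01,0,-0.045,0,0,0],
  [255,-0.04,0,-0.01,0,0,0],
  [255,-0.045,0,0,0,0,0],
  [255,-0.045,0,0,0,0,0],
  [255,-0.045,0,0,0,0,0],
  [255,-0.03,0,0,0,0,0],
  [255,-0.01,0,0,0,0,0],
])

```text
clock: 21.1
eef_pos: [601.8, -175.7, 242.0]
ee_rot: [3.133, 0.002, 1.788]
force: [0.0, 0.1, -0.4]
grip_width: 0.5
```

```bash
python3 -c "
from bench import *;from h import *
s=get_state();need(s,539.8,114.4,45,102.5)
for n in('side','top'):
  p=read_camera(n)[:,:,::-1];cv2.imwrite(f'pics/{n}9f.png',p)
  a=p[90:240,170:330] if n=='side' else p[150:270,120:280]
  cv2.imwrite(f'pics/{n}9.png',cv2.resize(a,None,fx=4,fy=4,interpolation=cv2.INTER_CUBIC))"
```

```text
pos [ 601.8 -175.7  242. ] rot [1.7948e+02 1.3000e-01 1.0245e+02] t 21.1 F [ 0.   0.1 -0.4] w 0.5
tool shift [2.971e+02 2.000e-01 1.964e+02] turn [ 0.51  0.13 -0.05]
```

View pics/top9.png

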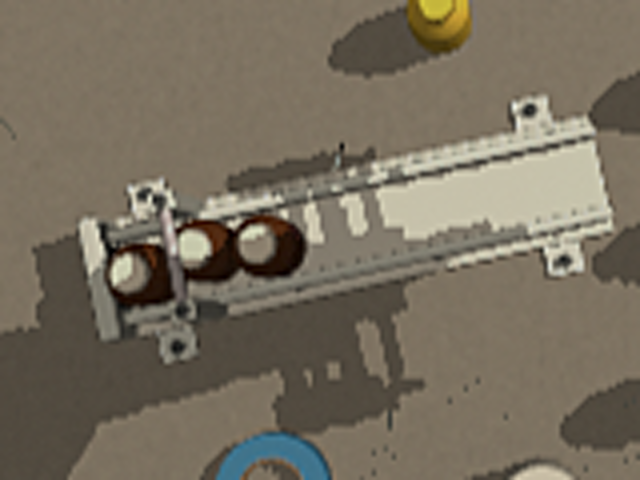

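View pics/side9f.png

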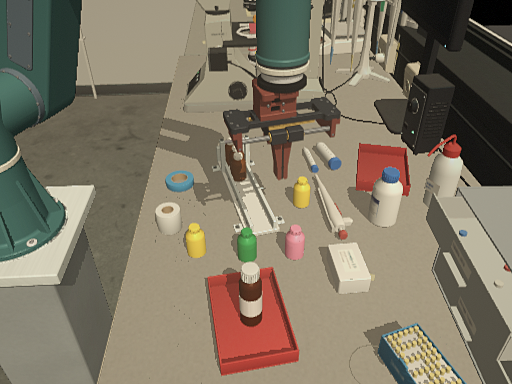

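```bash
python3 -c "
from h import *
np.set_printoptions(precision=1,suppress=True)
f=lambda x,y:(120+x/4-.4,150+y/4-.4)
P=[ray('top',f(*p),85)[:2] for p in((130,273),(196,245),(257,241))]
y=np.radians(12.4);B=np.array([523,190.5])
M=np.array([[np.cos(y),np.sin(y)],[-np.sin(y),np.cos(y)]])
for p in P:print(p,M@(p-B)-[0,52])
print([np.linalg.norm(P[i]-P[i+1]) for i in(0,1)])
"
```

```text
[513.6 220.2] [ -2.8 -21. ]
[530.3 181.1] [  5.1 -62.8]
[532.6 144.7] [ -0.4 -98.8]
[np.float64(42.48030708659694), np.float64(36.50376809317363)]
```

```bash
python3 -c "
import cv2
p=cv2.imread('pics/top9f.png');cv2.imwrite('pics/t9b.png',cv2.resize(p[195:230,135:205],None,fx=11,fy=11,interpolation=cv2.INTER_CUBIC))"
```

```text
(no output)
```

View pics/t9b.png

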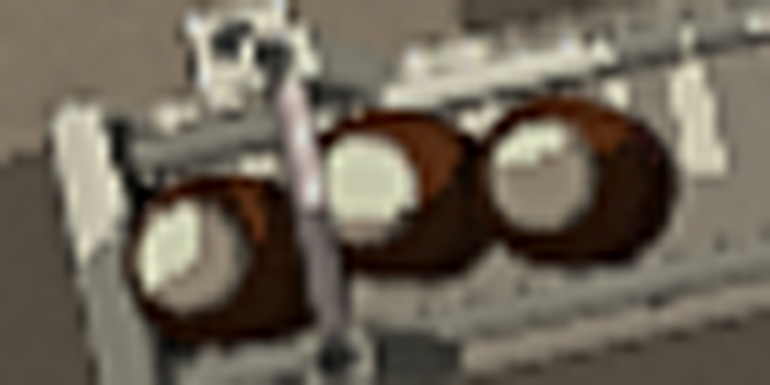

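The caps are at enlarged-crop (195,255), (368,190) and (542,175). They are evenly spaced about 40 mm apart, with the first about 20 mm from the stop, and all are upright under or behind the bar. Bystander positions look unchanged. The arm is clear of everything, so I'll hand in.

```bash
python3 -c "
from h import *
P=[ray('top',(135+x/11-.45,195+y/11-.45),85)[:2] for x,y in((195,255),(368,190),(542,175))]
print(P,[np.linalg.norm(P[i]-P[i+1]) for i in(0,1)])
from bench import *
print(sign_off())"
```

```text
[array([513.92064443, 219.75674502]), array([527.96868868, 182.47714739]), array([531.16848698, 144.71029833])] [np.float64(39.838623800609625), np.float64(37.902158215676984)]
the job is handed in; nothing more can be done
None
```

I lifted the tall bottle out of the chute by its cap and set it down standing in the middle of the nearer red tray. I then pushed the three small bottles under the bar with the closed fingers until the row met the end stop. The job was handed in at about 21 s of the 64 s allowed.

**Tall bottle:** the last picture shows it upright in the tray with nothing touching it. It met the tray floor about 2 mm higher than I had calculated, with a short 15 N reading, before I released it.

**Small bottles:**
- **End stop:** the push force rose to about 7 N within about 2 mm of the expected end position. The first cap measured about 21 mm from the stop, against 20 mm expected.
- **Spacing:** the last measurement gave 39.8 and 37.9 mm between neighbours. An earlier, coarser pixel reading gave 42.5 and 36.5 mm. The bottles cannot be closer than 40 mm, so these readings are only good to about 3 mm; I take the row as closed up.
- **Position in the lane:** all three are upright and sit slightly zigzag within the lane's side play.

**Other things on the bench:** they looked unmoved in the last picture. I judged this by eye and did not measure it.

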